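# Tilt the large work light up to 60 degrees

### The arm

A 6-joint arm with a two-finger parallel gripper is mounted at the origin on the work surface. World frame = base frame: x ahead of the robot, y to its left, z up, the work surface at z = 0. Lengths are in m, angles in rad, forces in N, time in s.
With the tool pointing down it reaches from about 0.375 to 0.9 m from the base axis. Payload 3.1 kg.
Tool frame: the origin (TCP) lies between the finger pads; the fingertips stand 17 mm ahead of it and the grasp point (between the pads) lies 2 mm behind it; z points along the fingers, y is the line along which they close (so a half turn about z gives the same grasp; the last joint's range is limited). The gripper opens to 85 mm and grips with 20 to 120 N. Pads are 22 mm wide; open, the fingers measure 114 mm over their backs; the gripper's body (76 mm by 85 mm) begins 54 mm behind the grasp point. The pads swing forward as they close: fully open they stand 13 mm farther back than shut.
Start: joints at [-1.304, 0.527, 1.433, -0, 1.181, -0.178], TCP at [0.269, -0.564, 0.248] pointing down, gripper open.
Joint ranges: [-3.08, 3.08], [-0.75, 2.2], [0.22, 2.44], [-1.43, 4.57], [0, 2.65], [-2.85, 2.85]. Speed limits (rad/s): [2.79, 2.79, 3.14, 3.14, 3.14, 3.14].

### API

Orientations are given as a unit quaternion [x, y, z, w].
In Python, from station import sense, vision, order gives the robot as it stands.
- The arm moves only by the shell command python3 -m crank 'ROWS' [OPENING] [FORCE]. ROWS is JSON, a list of rows, each an object with "dp": the shift along the world's x, y, z in units of 30 mm (1.0 is 30 mm), a list of three; "angular": the turn, a rotation vector about the world's x, y, z in degrees, a list of three. In form: [{"dp": [dx, dy, dz], "angular": [ax, ay, az]}, ...]. A call has 1 to 20 rows; each row shifts and turns the commanded pose from where the row before left it; what a row does not reach is not made up. A row lasts 1/10 s, in which the tool goes at most 50 mm and 8.59 degrees, less where a joint would pass 70% of its speed; a pose out of reach is approached as far as the arm can. A call is refused whole if a number of a shift passes 1 or a number of a turn 8.59, either way. A call with a gripper value outside its range is refused whole. OPENING is the closure, from 0 (fully open) to 1 (shut), set as the call begins (- or left out, the last holds). The fingers move at their own pace and stop on an object; FORCE is the grip in N (left out, the last holds). Time passes only in rows, so rows that do not move let the fingers close. It gives the time, the measured TCP pose, the force, the opening and the grip force at its end, in the units of the state.
- sense(): the state, without advancing time (a new reading comes with each control period).
- vision.snapshot(name): name is "scene" or "side" or "wrist"; returns a dict with "image" (420x560x3 uint8, blue, green, red), "range_z" (420x560 float32, m along the optical axis (not along the pixel's ray), 0 where there is no reading), "mtx" (3x3 intrinsics, pixels), "dist" ([k1, k2, p1, p2, k3] as OpenCV has them; the pictures are not rectified), "pose" (4x4, takes a point from camera to world coordinates); the wrist camera has in their place "mount" (4x4, takes a point from camera to tool coordinates, whose origin is the TCP and whose axes are the flange's). Camera axes: x right, y down, z forward; pixel columns grow to the right and rows downward; lengths in m; the calibration is good to about 2 mm. A picture is of the moment at which its call begins: read the wrist's pose just before it.
- order.sign_off(): hands the job in; it is judged then, once.
The state is a dict: "t": time; "q": joint angles; "qd": joint speeds; "tau": joint torques, N m; "tcp_pos": TCP position; "tool_rot": TCP orientation; "force": force on the tool from outside, world axes, zero at the start; "ft_torque": the same for the moment, N m; "finger_gap": opening from 0.0 (shut) to 1.0 (fully open); "gripper_force": force on a finger pad.
Only numpy, scipy, OpenCV 4.12 (cv2) and the standard library are available. Lean on these libraries where they do the work, as an engineer would, in place of code of your own. Each camera call takes 0.05 s, during which the arm holds its last target. There are 200 camera calls.

### The job

Two folding work lights stand on the bench, both folded low. Tilt the panel of the larger one up by its handle to 60 degrees from the bench top, let go and make sure that it stays there; leave the smaller light as it is.

Things in the scene. Friction and masses are not known exactly. Their poses are not given: they have to be found in the camera images.
- panel (a joint): Tilt of the large light's panel, rad: 0 level, pi/2 upright, stop at 1.75; starts at 0.1 to 0.45. Black slab, hinge edge to free edge 118 mm, 200 mm wide, 22 mm thick, white diffuser on top, on a dark steel foot fixed to the bench. Stiff hinge, 0.7 N m of friction, more than the panel's weight (0.35 to 0.55 kg): it stays where it is left; lifting at the handle takes about 7 N.
- large_handle (a point): Centre of the large light's handle, a grey tongue straight out from the middle of the panel's free edge, in its plane: 14 mm thick along the hinge line, 24 mm high, 58 mm long. The point is 170 mm from the hinge line, 40 mm past the free edge. Pinch it from above, fingers either side along the hinge line; it can turn between the pads. -x points from hinge to handle, y along the hinge.
- large_hinge (a point): Middle of the large light's hinge line, 45 mm above the bench, fixed for the run. Axes of the foot: y level along the hinge line, z up, -x level towards the handle's side (nearer the robot). At tilt a the handle centre is 170 mm x cos a along -x and 170 mm x sin a along z from here.
- small_handle (a point): Handle centre of the small light, which is left alone: same build, folded low too, its panel 63 mm long and 110 mm wide, handle centre 105 mm from its hinge line. Either light may stand on the left, 280 mm or more apart. Axes as for large_handle.

How it is judged:
By the outcome, as a careful person would: the job done as asked, in the order asked, and still so for the second after the job is handed in, with the robot touching nothing.
It also fails if it takes over 38 s, if anything falls off the work surface, if the arm or the gripper's body presses on something with over 40 N, if the wrist force passes 120 N, or if a joint passes its speed limit or range.

## Working session

There is one attempt and no reset: what is moved stays moved. The work goes in short steps, Python scripts to look and compute and a shell command to move; the robot and the scene stay as the last step left them, time stands still between calls to the robot, and variables do not carry over. Pictures are saved under pics/ and viewed, at most 10 in all, crops included, and the job is handed in when it is done.

```bash
mkdir -p pics; ls; python3 - <<'E'
from station import sense, vision
import cv2,numpy as np
s=sense();print({k:s[k] for k in('t','tcp_pos','tool_rot','finger_gap')})
a=vision.snapshot("scene");b=vision.snapshot("side")
for n,d in(("scene",a),("side",b)):
    np.savez(f"{n}.npz",**d);cv2.imwrite(f"pics/{n}0.png",d["image"])
    print(n,d["pose"].round(3).tolist(),d["mtx"].round(1).tolist())
E
```

```text
pics
{'t': 0.0, 'tcp_pos': array([ 0.26875269, -0.56349073,  0.24734301]), 'tool_rot': array([ 9.75367904e-01,  2.20581597e-01, -5.94686692e-05, -1.09839469e-03]), 'finger_gap': 0.9986225644530246}
scene [[0.304, 0.527, -0.794, 1.344], [0.953, -0.154, 0.262, -0.254], [0.015, -0.836, -0.549, 0.606], [0.0, 0.0, 0.0, 1.0]] [[476.0, 0.0, 278.3], [0.0, 476.0, 203.6], [0.0, 0.0, 1.0]]
side [[-0.953, -0.181, 0.244, 0.334], [-0.303, 0.558, -0.773, 0.765], [0.004, -0.81, -0.586, 0.685], [0.0, 0.0, 0.0, 1.0]] [[494.4, 0.0, 267.4], [0.0, 494.4, 205.3], [0.0, 0.0, 1.0]]
```

View pics/scene0.png

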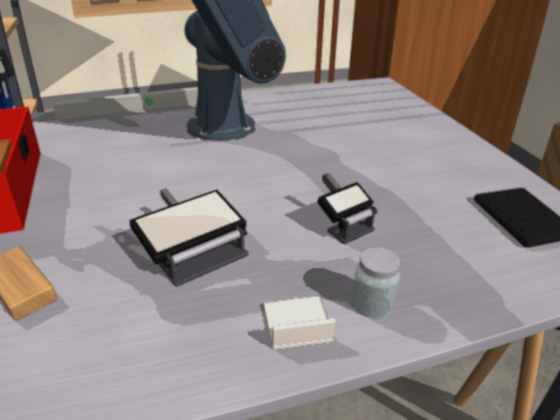

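View pics/side0.png

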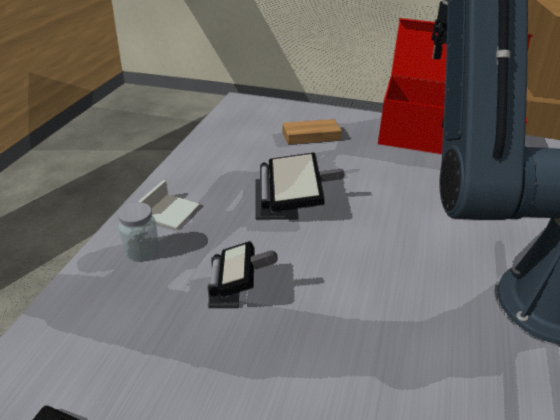

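The scene view shows the large light at about (190,225), handle at (168,198). In the side view it is at (292,182), handle at (332,176). The small light is at (347,203) in the scene view. I'll fit the large diffuser plane from depth.

```bash
cat > h.py <<'E'
import cv2,numpy as np
def pts(d,mask,T):
    v,u=np.nonzero(mask&(d["range_z"]>0)); z=d["range_z"][v,u]
    n=cv2.undistortPoints(np.stack([u,v],1).astype(float)[:,None],d["mtx"],d["dist"])[:,0]
    P=np.c_[n*z[:,None],z]
    return P@T[:3,:3].T+T[:3,3]
def light(d,T,box):
    """white diffuser in box x0,y0,x1,y1 -> plane/rect"""
    im=d["image"].astype(int);m=np.zeros(im.shape[:2],bool);x0,y0,x1,y1=box
    m[y0:y1,x0:x1]=True
    m&=(im.min(2)>130)&(im[...,2]-im[...,0]>8)
    k,l,st,_=cv2.connectedComponentsWithStats(m.astype(np.uint8));m=l==1+st[1:,4].argmax()
    m=cv2.erode(m.astype(np.uint8),np.ones((3,3)))>0
    P=pts(d,m,T);c=P.mean(0)
    for _ in range(3):
        n=np.linalg.svd(P-P.mean(0),full_matrices=False)[2][2];r=(P-P.mean(0))@n;P=P[abs(r)<max(.003,2*r.std())]
    n*=np.sign(n[2]);h=np.cross(n,[0,0,1]);h/=np.linalg.norm(h);e=np.cross(h,n)
    r=cv2.minAreaRect(np.c_[(P@h),(P@e)].astype(np.float32))
    c=h*r[0][0]+e*r[0][1]+n*(P@n).mean()
    return dict(N=len(P),n=n,tilt=np.arccos(n[2]),h=h,c=c,rect=r,std=((P@n).std()))
E
python3 - <<'E'
from h import *
np.set_printoptions(precision=4,suppress=True)
for n,box,hb in(("scene",(125,180,250,265),(158,186,180,208)),("side",(262,145,325,215),(322,166,346,184))):
    d=dict(np.load(n+".npz"));print(n,light(d,d["pose"],box))
    m=np.zeros((420,560),bool);m[hb[1]:hb[3],hb[0]:hb[2]]=True
    P=pts(d,m&(d["image"].max(2)<110),d["pose"]);P=P[P[:,2]>.05]
    print("handle",len(P),P.mean(0),P.min(0),P.max(0))
E
```

```text
scene {'N': 2753, 'n': array([0.147 , 0.0488, 0.9879]), 'tilt': np.float64(0.15547284465570932), 'h': array([ 0.3149, -0.9491,  0.    ]), 'c': array([ 0.5686, -0.1833,  0.0675]), 'rect': ((0.3529883325099945, -0.46567240357398987), (0.09298469871282578, 0.173317551612854), 89.44758605957031), 'std': np.float64(0.0010657303287349123)}
handle 120 [ 0.4981 -0.2145  0.0745] [ 0.4632 -0.2263  0.0632] [ 0.5261 -0.1929  0.0851]
side {'N': 1391, 'n': array([0.1474, 0.0483, 0.9879]), 'tilt': np.float64(0.15569417009324266), 'h': array([ 0.3115, -0.9502,  0.    ]), 'c': array([ 0.5681, -0.1801,  0.0672]), 'rect': ((0.34806206822395325, -0.4674616754055023), (0.089158795773983, 0.16972680389881134), 89.40984344482422), 'std': np.float64(0.0011064977876109152)}
handle 238 [ 0.482  -0.2045  0.0722] [ 0.4557 -0.22    0.0554] [ 0.5073 -0.191   0.0846]
```

```bash
python3 -m crank '[{"dp":[0.57,0.97,-0.1],"angular":[0,0,-0.6]},{"dp":[0.57,0.97,-0.1],"angular":[0,0,-0.6]},{"dp":[0.57,0.97,-0.1],"angular":[0,0,-0.6]},{"dp":[0.57,0.97,-0.1],"angular":[0,0,-0.6]},{"dp":[0.57,0.97,-0.1],"angular":[0,0,-0.6]},{"dp":[0.57,0.97,-0.1],"angular":[0,0,-0.6]},{"dp":[0.57,0.97,-0.1],"angular":[0,0,-0.6]},{"dp":[0.57,0.97,-0.1],"angular":[0,0,-0.6]},{"dp":[0.57,0.97,-0.1],"angular":[0,0,-0.6]},{"dp":[0.57,0.97,-0.1],"angular":[0,0,-0.6]},{"dp":[0.57,0.97,-0.1],"angular":[0,0,-0.6]},{"dp":[0.57,0.97,-0.1],"angular":[0,0,-0.6]},{"dp":[0,0,0],"angular":[0,0,0]},{"dp":[0,0,0],"angular":[0,0,0]},{"dp":[0,0,0],"angular":[0,0,0]}]' 0 60
python3 - <<'E'
from station import sense,vision
from h import *
s=sense();d=vision.snapshot("wrist");np.savez("w1.npz",tcp=s["tcp_pos"],rot=s["tool_rot"],**d)
cv2.imwrite("pics/w1.png",d["image"]);print(d["mount"].round(3).tolist())
E
```

```text
t: 1.6
tcp_pos: [0.4739, -0.2157, 0.2123]
tool_rot: [0.987, 0.159, -0.0, 0.0]
force: [0.3, -0.3, 0.4]
finger_gap: 0.998
gripper_force: 0.0
[[0.0, -0.951, -0.31, 0.08], [1.0, 0.0, -0.001, -0.001], [0.001, -0.31, 0.951, -0.125], [0.0, 0.0, 0.0, 1.0]]
```

View pics/w1.png

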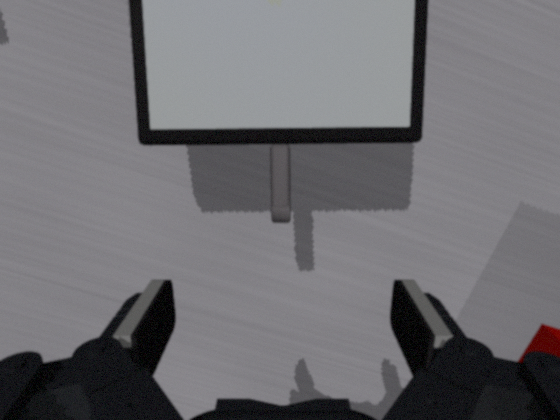

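The wrist view shows the handle at columns 272–290, rows 145–220, square to the fingers and about midway between them. I'll locate it from the depth.

```bash
python3 - <<'E'
from h import *
from scipy.spatial.transform import Rotation as R
np.set_printoptions(precision=4,suppress=True)
d=dict(np.load("w1.npz"));T=np.eye(4);T[:3,:3]=R.from_quat(d["rot"]).as_matrix();T[:3,3]=d["tcp"];T=T@d["mount"]
m=np.zeros((420,560),bool);m[150:225,268:294]=True
P=pts(d,m,T);P=P[P[:,2]>.055]
dv=np.array([-.950,-.313]);h=np.array([.313,-.95]);H=np.array([.633,-.1605])
a=(P[:,:2]-H)@dv;b=(P[:,:2]-H)@h
print(len(P),"along",a.min(),a.max(),"lat",b.min(),b.max(),np.median(b),"z",P[:,2].min(),P[:,2].max())
print(np.polyfit(a,P[:,2],1),"tcp lat/along",(d["tcp"][:2]-H)@h,(d["tcp"][:2]-H)@dv)
for r in(160,180,200):
    m[:]=False;m[r,268:294]=True;Q=pts(d,m,T);Q=Q[Q[:,2]>.055];b=(Q[:,:2]-H)@h;print(r,b.min(),b.max(),Q.mean(0))
print(light(d,T,(140,0,420,140)))
E
```

```text
1429 along 0.1301393317174853 0.18579398176930806 lat -0.007077004540396177 0.007279945346777639 8.74449924386483e-06 z 0.07226689178379375 0.08437246950172023
[0.1168 0.0617] tcp lat/along 0.0026443113851905902 0.16843487042770783
160 -0.0070380395290759595 0.006319922659535679 [ 0.5026 -0.2031  0.0772]
180 -0.0063647566788741835 0.006356151524098768 [ 0.4897 -0.2077  0.0795]
200 -0.006411780053143037 0.007151621549809654 [ 0.4765 -0.2124  0.0818]Traceback (most recent call last):
  File "<stdin>", line 13, in <module>
  File "h.py", line 12, in light
    k,l,st,_=cv2.connectedComponentsWithStats(m.astype(np.uint8));m=l==1+st[1:,4].argmax()
                                                                         ~~~~~~~~~~~~~~~^^
ValueError: attempt to get argmax of an empty sequence
```

```bash
python3 - <<'E'
from h import *
np.set_printoptions(precision=4,suppress=True)
d=dict(np.load("scene.npz"));m=np.zeros((420,560),bool);m[180:285,125:255]=True
P=pts(d,m,d["pose"]);dv=np.array([-.950,-.313]);h=np.array([.313,-.95]);H=np.array([.633,-.1605])
a=(P[:,:2]-H)@dv;b=(P[:,:2]-H)@h;z=P[:,2]
s=(abs(b)<.08)&(z>.02)&(a<.2)
for lo in np.arange(-.03,.20,.004 ):
    k=s&(a>=lo)&(a<lo+.004)
    if k.sum():print(round(lo+.002,3),k.sum(),np.percentile(z[k],[5,50,95]))
E
```

```text
-0.016 1 [0.0233 0.0233 0.0233]
-0.012 64 [0.0232 0.0397 0.0528]
-0.008 305 [0.0374 0.0462 0.0513]
-0.004 223 [0.033  0.0504 0.0533]
0.0 129 [0.0325 0.052  0.0536]
0.004 51 [0.023  0.0509 0.0536]
0.008 63 [0.029  0.054  0.0575]
0.012 391 [0.0455 0.0532 0.0588]
0.016 149 [0.0476 0.058  0.0603]
0.02 156 [0.0568 0.0592 0.0615]
0.024 131 [0.0575 0.0604 0.0626]
0.028 126 [0.0591 0.0609 0.063 ]
0.032 121 [0.0599 0.0617 0.0633]
0.036 118 [0.0608 0.0623 0.064 ]
0.04 135 [0.0612 0.063  0.065 ]
0.044 125 [0.0621 0.0638 0.0655]
0.048 116 [0.0627 0.0643 0.0659]
0.052 118 [0.0634 0.0652 0.0667]
0.056 117 [0.0639 0.0655 0.0674]
0.06 112 [0.0643 0.0663 0.0683]
0.064 121 [0.0653 0.0669 0.0685]
0.068 111 [0.0657 0.0674 0.0692]
0.072 119 [0.0661 0.0682 0.0702]
0.076 111 [0.0667 0.0689 0.071 ]
0.08 118 [0.0674 0.0693 0.0717]
0.084 102 [0.0683 0.07   0.0715]
0.088 110 [0.0688 0.0705 0.0725]
0.092 121 [0.0694 0.0712 0.0729]
0.096 109 [0.0701 0.072  0.0737]
0.1 108 [0.071  0.0727 0.0742]
0.104 109 [0.0714 0.073  0.0747]
0.108 106 [0.0721 0.0738 0.0758]
0.112 100 [0.0725 0.0743 0.0762]
0.116 77 [0.0726 0.0745 0.0763]
0.12 104 [0.073  0.0746 0.0766]
0.124 52 [0.073  0.0744 0.076 ]
0.128 24 [0.0728 0.0741 0.0773]
0.132 13 [0.0727 0.077  0.0787]
0.136 10 [0.0705 0.0772 0.0792]
0.14 9 [0.0707 0.0777 0.08  ]
0.144 15 [0.0651 0.0775 0.0799]
0.148 15 [0.0628 0.0794 0.0812]
0.152 15 [0.0624 0.0765 0.0825]
0.156 15 [0.0659 0.0805 0.083 ]
0.16 15 [0.0728 0.0808 0.084 ]
0.164 12 [0.0635 0.0795 0.0843]
0.168 14 [0.0636 0.0811 0.084 ]
0.172 10 [0.0682 0.0832 0.085 ]
0.176 9 [0.0674 0.082  0.0844]
0.18 8 [0.066  0.0741 0.0819]
```

```bash
python3 -m crank '[{"dp":[0.13,0.13,-0.8],"angular":[0,0,0]},{"dp":[0,0,-0.8],"angular":[0,0,0]},{"dp":[0,0,-0.8],"angular":[0,0,0]},{"dp":[0,0,-0.8],"angular":[0,0,0]},{"dp":[0,0,-0.8],"angular":[0,0,0]},{"dp":[0,0,-0.5],"angular":[0,0,0]},{"dp":[0,0,-0.3],"angular":[0,0,0]},{"dp":[0,0,0],"angular":[0,0,0]},{"dp":[0,0,0],"angular":[0,0,0]}]' 0
python3 -m crank '[{"dp":[0,0,0],"angular":[0,0,0]},{"dp":[0,0,0],"angular":[0,0,0]},{"dp":[0,0,0],"angular":[0,0,0]},{"dp":[0,0,0],"angular":[0,0,0]},{"dp":[0,0,0],"angular":[0,0,0]},{"dp":[0,0,0],"angular":[0,0,0]},{"dp":[0,0,0],"angular":[0,0,0]},{"dp":[0,0,0],"angular":[0,0,0]}]' 1 50
```

```text
t: 2.55
tcp_pos: [0.4782, -0.2118, 0.0687]
tool_rot: [0.987, 0.158, 0.0, 0.0]
force: [0.4, 0.1, 0.5]
finger_gap: 0.999
gripper_force: 0.0
t: 3.35
tcp_pos: [0.4787, -0.2124, 0.0687]
tool_rot: [0.987, 0.16, 0.001, 0.001]
force: [-0.9, -4.9, 1.9]
finger_gap: 0.155
gripper_force: 52.7
```

```bash
python3 - <<'E'
import numpy as np
a=np.linspace(.157,1.047,15);r=.1648
d=np.c_[np.outer(-np.diff(np.cos(a)),[.95,.313]),np.diff(np.sin(a))]*r/.03
print(d.round(2).tolist())
E
```

```text
[[0.06, 0.02, 0.34], [0.08, 0.03, 0.34], [0.1, 0.03, 0.33], [0.12, 0.04, 0.32], [0.14, 0.05, 0.32], [0.16, 0.05, 0.31], [0.18, 0.06, 0.29], [0.2, 0.06, 0.28], [0.21, 0.07, 0.27], [0.23, 0.08, 0.25], [0.24, 0.08, 0.24], [0.26, 0.08, 0.22], [0.27, 0.09, 0.2], [0.28, 0.09, 0.18]]
```

```bash
python3 -m crank '[{"dp":[0.06,0.02,0.34],"angular":[0,0,0]},{"dp":[0.08,0.03,0.34],"angular":[0,0,0]},{"dp":[0.1,0.03,0.33],"angular":[0,0,0]},{"dp":[0.12,0.04,0.32],"angular":[0,0,0]},{"dp":[0.14,0.05,0.32],"angular":[0,0,0]},{"dp":[0.16,0.05,0.31],"angular":[0,0,0]},{"dp":[0.18,0.06,0.29],"angular":[0,0,0]},{"dp":[0,0,0],"angular":[0,0,0]},{"dp":[0,0,0],"angular":[0,0,0]}]'
cat > look.py <<'E'
import sys
from station import sense,vision
from h import *
np.set_printoptions(precision=4,suppress=True)
d=vision.snapshot("scene");np.savez(sys.argv[1]+".npz",**d);cv2.imwrite(f"pics/{sys.argv[1]}.png",d["image"])
L=light(d,d["pose"],(125,120,250,265));print(L,np.degrees(L["tilt"]))
n,c=L["n"],L["c"]-.012*L["n"]
print("arm from hinge z",(c[2]-.045)/np.sin(L["tilt"]))
E
python3 look.py s1
```

```text
t: 4.25
tcp_pos: [0.5042, -0.2038, 0.1359]
tool_rot: [0.987, 0.16, 0.001, 0.001]
force: [1.9, -3.8, -2.2]
finger_gap: 0.159
gripper_force: 51.9Traceback (most recent call last):
  File "look.py", line 6, in <module>
    L=light(d,d["pose"],(125,120,250,265));print(L,np.degrees(L["tilt"]))
  File "h.py", line 14, in light
    P=pts(d,m,T);c=P.mean(0)
  File "h.py", line 4, in pts
    n=cv2.undistortPoints(np.stack([u,v],1).astype(float)[:,None],d["mtx"],d["dist"])[:,0]
      ~~~~~~~~~~~~~~~~~~~^^^^^^^^^^^^^^^^^^^^^^^^^^^^^^^^^^^^^^^^^^^^^^^^^^^^^^^^^^^^
cv2.error: OpenCV(4.12.0) /io/opencv/modules/calib3d/src/undistort.dispatch.cpp:347: error: (-215:Assertion failed) CV_IS_MAT(_src) && CV_IS_MAT(_dst) && (_src->rows == 1 || _src->cols == 1) && (_dst->rows == 1 || _dst->cols == 1) && _src->cols + _src->rows - 1 == _dst->rows + _dst->cols - 1 && (CV_MAT_TYPE(_src->type) == CV_32FC2 || CV_MAT_TYPE(_src->type) == CV_64FC2) && (CV_MAT_TYPE(_dst->type) == CV_32FC2 || CV_MAT_TYPE(_dst->type) == CV_64FC2) in function 'cvUndistortPointsInternal'
```

View pics/s1.png

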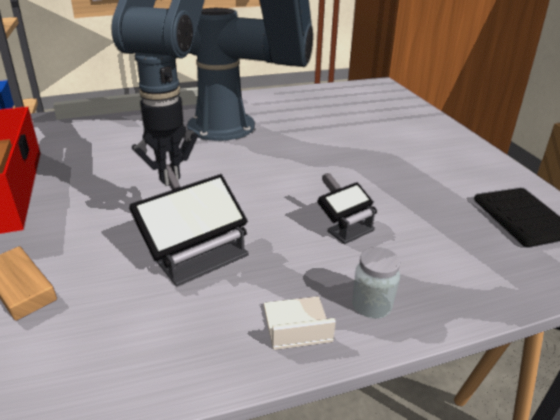

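The panel is following the gripper, up to about 35°. The diffuser at (190,215) now looks neutral white, so I'll relax the mask.

```bash
sed -i 's/im\[...,2\]-im\[...,0\]>8)/((im[...,2]-im[...,0]>8)|(im.min(2)>200))/; s/m&=(im.min(2)>130)&((/m\&=(im.min(2)>130)\&((/' h.py; grep -n "m&=" h.py; python3 look.py s2
```

```text
11:    m&=(im.min(2)>130)&(((im[...,2]-im[...,0]>8)|(im.min(2)>200))Traceback (most recent call last):
  File "look.py", line 3, in <module>
    from h import *
  File "h.py", line 11
    m&=(im.min(2)>130)&(((im[...,2]-im[...,0]>8)|(im.min(2)>200))
                       ^
SyntaxError: '(' was never closed
```

```bash
sed -i '11s/$/)/' h.py; python3 look.py s2
```

```text
{'N': 3561, 'n': array([0.5216, 0.1788, 0.8342]), 'tilt': np.float64(0.5840349312183237), 'h': array([ 0.3242, -0.946 ,  0.    ]), 'c': array([ 0.5833, -0.1783,  0.0939]), 'rect': ((0.3577364981174469, -0.36030274629592896), (0.17222699522972107, 0.09123047441244125), 0.028642956167459488), 'std': np.float64(0.00128041217813098)} 33.46273664702328
arm from hinge z 0.07061755540654571
```

```bash
python3 -m crank '[{"dp":[0.2,0.06,0.28],"angular":[0,0,0]},{"dp":[0.21,0.07,0.27],"angular":[0,0,0]},{"dp":[0.23,0.08,0.25],"angular":[0,0,0]},{"dp":[0.24,0.08,0.24],"angular":[0,0,0]},{"dp":[0.26,0.08,0.22],"angular":[0,0,0]},{"dp":[0.27,0.09,0.2],"angular":[0,0,0]},{"dp":[0.28,0.09,0.18],"angular":[0,0,0]},{"dp":[0,0,0],"angular":[0,0,0]},{"dp":[0,0,0],"angular":[0,0,0]}]'
python3 look.py s3
```

```text
t: 5.25
tcp_pos: [0.5529, -0.1871, 0.1841]
tool_rot: [0.987, 0.16, -0.002, 0.001]
force: [-0.2, -5.8, -2.6]
finger_gap: 0.155
gripper_force: 52.8
{'N': 3972, 'n': array([0.7957, 0.2718, 0.5413]), 'tilt': np.float64(0.9988014956147252), 'h': array([ 0.3232, -0.9463,  0.    ]), 'c': array([ 0.6068, -0.171 ,  0.1106]), 'rect': ((0.3579513728618622, -0.1878691464662552), (0.17057836055755615, 0.08875367045402527), 0.1636832058429718), 'std': np.float64(0.0012843153442697681)} 57.22711027007816
arm from hinge z 0.07034224238687975
```

```bash
python3 - <<'E'
from station import sense,vision
from h import *
np.set_printoptions(precision=4,suppress=True)
d=vision.snapshot("side");np.savez("side1.npz",**d);cv2.imwrite("pics/side1.png",d["image"][100:240,200:400].repeat(3,0).repeat(3,1))
L=light(d,d["pose"],(245,130,330,215));print(L,np.degrees(L["tilt"]))
E
```

```text
{'N': 803, 'n': array([0.7957, 0.2705, 0.542 ]), 'tilt': np.float64(0.9980365842869803), 'h': array([ 0.3219, -0.9468,  0.    ]), 'c': array([ 0.6057, -0.1676,  0.1109]), 'rect': ((0.3536736071109772, -0.18836037814617157), (0.15854255855083466, 0.08806291967630386), 0.7166747450828552), 'std': np.float64(0.0006720462841993264)} 57.18328407929663
```

View pics/side1.png

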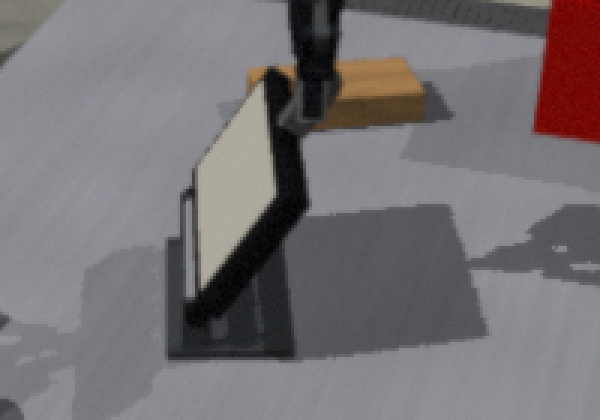

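The crop shows the panel steeply raised and the fingers still on the handle at about (305,110). Both cameras give 57.2°, so I'll go 2.8° further.

```bash
python3 -m crank '[{"dp":[0.12,0.04,0.08],"angular":[0,0,0]},{"dp":[0.12,0.04,0.07],"angular":[0,0,0]},{"dp":[0,0,0],"angular":[0,0,0]},{"dp":[0,0,0],"angular":[0,0,0]},{"dp":[0,0,0],"angular":[0,0,0]}]'
python3 look.py s4
```

```text
t: 5.85
tcp_pos: [0.5589, -0.1851, 0.1877]
tool_rot: [0.987, 0.16, -0.003, 0.0]
force: [-2.0, -7.7, -5.3]
finger_gap: 0.156
gripper_force: 52.4
{'N': 3993, 'n': array([0.8158, 0.2779, 0.5072]), 'tilt': np.float64(1.0389142323341514), 'h': array([ 0.3225, -0.9466,  0.    ]), 'c': array([ 0.6094, -0.1692,  0.1112]), 'rect': ((0.35672056674957275, -0.16905976831912994), (0.08979009091854095, 0.1722634881734848), 89.9598617553711), 'std': np.float64(0.001267318124574005)} 59.52540078882072
arm from hinge z 0.06973243963168506
```

```bash
python3 -m crank '[{"dp":[0.06,0.02,0.03],"angular":[0,0,0]},{"dp":[0,0,0],"angular":[0,0,0]},{"dp":[0,0,0],"angular":[0,0,0]}]'
python3 -m crank '[{"dp":[0,0,0],"angular":[0,0,0]},{"dp":[0,0,0],"angular":[0,0,0]},{"dp":[0,0,0],"angular":[0,0,0]},{"dp":[0,0,0],"angular":[0,0,0]},{"dp":[0,0,0],"angular":[0,0,0]},{"dp":[0,0,0],"angular":[0,0,0]},{"dp":[0,0,0],"angular":[0,0,0]}]' 0
python3 look.py s5
```

```text
t: 6.2
tcp_pos: [0.5601, -0.1846, 0.1884]
tool_rot: [0.987, 0.16, -0.004, 0.0]
force: [-2.7, -7.9, -5.7]
finger_gap: 0.151
gripper_force: 52.3
t: 6.9
tcp_pos: [0.563, -0.183, 0.1905]
tool_rot: [0.987, 0.159, 0.0, -0.0]
force: [0.5, 0.0, 0.6]
finger_gap: 1.003
gripper_force: 0.0
{'N': 4051, 'n': array([0.8209, 0.2803, 0.4976]), 'tilt': np.float64(1.0499895809260815), 'h': array([ 0.3232, -0.9463,  0.    ]), 'c': array([ 0.6101, -0.1694,  0.1114]), 'rect': ((0.3574836850166321, -0.16338489949703217), (0.09014704078435898, 0.1725248098373413), 89.91254425048828), 'std': np.float64(0.0013280424775224573)} 60.15997151977447
arm from hinge z 0.0696788878952513
```

It reads 60.2° after letting go. I'll retreat straight up and check again.

```bash
python3 -m crank '[{"dp":[0,0,0.4],"angular":[0,0,0]},{"dp":[0,0,0.7],"angular":[0,0,0]},{"dp":[0,0,0.8],"angular":[0,0,0]},{"dp":[0,0,0.8],"angular":[0,0,0]},{"dp":[-0.5,0,0.8],"angular":[0,0,0]},{"dp":[-0.7,0,0.5],"angular":[0,0,0]},{"dp":[-0.7,0,0],"angular":[0,0,0]},{"dp":[0,0,0],"angular":[0,0,0]},{"dp":[0,0,0],"angular":[0,0,0]},{"dp":[0,0,0],"angular":[0,0,0]}]' 0
python3 look.py s6; python3 - <<'E'
from station import vision
import sys;sys.path.insert(0,'.')
from h import *
d=vision.snapshot("side");L=light(d,d["pose"],(245,130,330,215));print(np.degrees(L["tilt"]))
E
```

```text
t: 7.95
tcp_pos: [0.5068, -0.1834, 0.3106]
tool_rot: [0.987, 0.159, 0.0, 0.0]
force: [-1.1, 0.9, 0.6]
finger_gap: 0.998
gripper_force: 0.0
{'N': 4018, 'n': array([0.8205, 0.2802, 0.4983]), 'tilt': np.float64(1.0491058544058327), 'h': array([ 0.3232, -0.9463,  0.    ]), 'c': array([ 0.6099, -0.1691,  0.1117]), 'rect': ((0.35711780190467834, -0.16359008848667145), (0.08965160697698593, 0.1729903519153595), 89.8134536743164), 'std': np.float64(0.0012957983230660003)} 60.10933771992043
arm from hinge z 0.06997863366726266
60.130546538814684
```

View pics/s6.png

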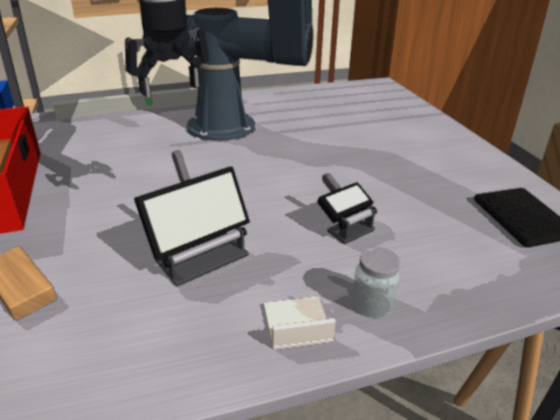

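The large panel at (195,212) stands at 60.1° in both views with the gripper clear. The small light at (347,203) hasn't moved.

```bash
python3 -c "from station import order;print(order.sign_off())"
```

```text
the job is handed in; nothing more can be done
None
```

The large light's panel is tilted up to 60.1° (measured from both cameras after letting go), the gripper is well clear, the small light was not touched, and the job was handed in at about 8 s.

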